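# Close the glue pot's bayonet cap and hold it home

### The arm

A 7-joint arm with a two-finger parallel gripper is mounted at the origin on the work surface. World frame = base frame: x ahead of the robot, y to its left, z up, the work surface at z = 0. Lengths are in m, angles in rad, forces in N, time in s.
With the tool pointing down it reaches from about 0.375 to 0.925 m from the base axis. Payload 3.1 kg.
Tool frame: the origin (TCP) lies between the finger pads; the fingertips stand 19 mm ahead of it and the grasp point (between the pads) is the TCP; z points along the fingers, y is the direction in which the jaws open and shut (so a half turn about z gives the same grasp; the last joint's range is limited). The gripper opens to 85 mm and grips with 20 to 120 N. Pads are 22 mm wide; open, the fingers measure 114 mm over their backs; the gripper's body (76 mm by 85 mm) begins 54 mm behind the grasp point. The pads swing forward as they close: fully open they stand 13 mm farther back than shut.
Start: joints at [-1.431, 0.383, 0.044, 1.598, -0.018, 1.161, -0.05], TCP at [0.153, 0.632, 0.222] pointing down, gripper open.
Joint ranges: [-2.61, 2.61], [-0.41, 2.15], [-1.48, 1.57], [0, 2.5], [-1.57, 4.71], [0.05, 1.97], [-2.85, 2.85]. Speed limits (rad/s): [2.79, 2.79, 3.14, 3.14, 3.14, 3.14, 3.14].

### API

Orientations are given as a unit quaternion [x, y, z, w].
In Python, from bench import move_ptp, movel, move_j, move_gripper, pause, inverse_kinematics, read_camera, camera_params, MotionError, sign_off, look_for, tip_of, read_time_s, read_qpos, read_joint_vel, read_effort, read_eef_pos, read_tcp_rot, read_ft_force, read_ft_torque, read_finger_gap gives the robot as it stands. Calls block until the motion is done:
- move_ptp(position, orientation): joint-space move of the TCP to a pose.
- movel(position, orientation=None, speed=0.15): straight line of the TCP; orientation=None keeps the orientation; speed is the mean speed in m/s.
- move_j(angles): joint-space move.
- move_gripper(opening, effort=None): finger opening in m; effort is the grip in N (None keeps the last); returns when the fingers have stopped.
- pause(seconds).
- inverse_kinematics(position, orientation): joint angles nearest the present ones, or None.
- read_camera(name): name is "scene" or "top" or "wrist"; returns the picture (400x640x3 uint8, red, green, blue); there is no depth.
- camera_params(name): a dict with "K" (3x3 intrinsics, pixels), "dist_coeffs" ([k1, k2, p1, p2, k3] as OpenCV has them; the pictures are not rectified), "camera_from_world" (4x4, takes a point from world to camera coordinates). Camera axes: x right, y down, z forward; pixel columns grow to the right and rows downward; lengths in m; the calibration is good to about 2 mm. A picture is of the moment at which its call begins: read the wrist's pose just before it. camera_params takes no time and is no camera call; for the wrist camera it gives the pose at the moment of the call.
A pose or a line that the arm cannot do raises MotionError and nothing moves.
- sign_off(): hands the job in, once; it reports no verdict.
Trained networks look in the newest picture that a camera, given by its name, has taken for a name from the list of things; names that differ only in an ending like _2 or _b are one class to them, and where a whole thing is asked for, a point or a joint stands for the part that bears it (a point fixed in the world has none). Each returns a list of dicts, best first, with "confidence" (0 to 1); they miss things now and then, are a little off and sometimes report something else, mostly with a low value. They report only what shows in the picture. A call takes as long as a camera call. They do not tell look-alikes from the thing itself.
- look_for(camera, name): "at" ([column, row] in pixels, amid what is visible of it).
- tip_of(camera, name): "at" ([column, row] in pixels: a listed point, or the origin of a listed thing).
Readings, each from a call of its own:
- read_time_s(): time.
- read_qpos(): joint angles.
- read_joint_vel(): joint speeds.
- read_effort(): joint torques, N m.
- read_eef_pos(): TCP position.
- read_tcp_rot(): TCP orientation.
- read_ft_force(): force on the tool from outside, world axes, zero at the start.
- read_ft_torque(): the same for the moment, N m.
- read_finger_gap(): finger opening in m.
Only numpy, scipy, OpenCV 4.12 (cv2) and the standard library are available. Lean on these libraries where they do the work, as an engineer would, in place of code of your own. Each camera call takes 0.05 s, during which the arm holds its last target. There are 200 camera calls.

### The job

Shut the glue pot: take the orange cap by its black grip bar, push it into the collar with its lugs through the two slots, then turn it a quarter turn clockwise (seen from above) to the stop so that it locks under the lip. Finish while still gripping the cap and pressing it fully home, flange down against the collar and the spring, and do not let go; leave the other things on the bench where they are.

Things in the scene. Friction and masses are not known exactly. Their poses are not given: they have to be found in the camera images.
- pot: Round white glue pot screwed to the bench (never moves), upright, 84 mm across on a 110 mm dark steel foot; steel collar on top, 60 mm outside, its top face 95 mm up. Origin: centre of its underside, at bench level. The collar's two slots lie at the pot's +x and -x, each marked by a red dash on the white shoulder. The same after half a turn.
- pot_mouth (a point): Centre of the collar's top face, pot's axes. Mouth 39 mm across under a 4 mm thick lip; the lip's two slots, at +x and -x, are 13 mm wide and reach 26.5 mm from the axis. Under the lip the lugs can turn only clockwise seen from above, to hard stops just over a quarter turn from the slots.
- pot_disc (a joint): Black spring disc in the collar: metres pressed down, 0 at rest (its top 7 mm below the collar top). Spring 3 N at rest plus 0.8 N per mm. With the cap in: from 5 mm on, the lugs are clear below the lip (a locked cap let go rises back to 5 mm); at 11 mm the flange meets the collar, fully home, 12 N.
- cap: Loose cap (70 to 140 g) standing upright on its nose; origin: centre of the underside, z up. Orange plug 34 mm across, 18 mm tall, tapered below; brass lugs at +x and -x, 8 mm wide, 4 to 8 mm up, reaching 24 mm from the axis; 60 mm orange flange 18 to 23 mm up; black grip bar above. The same after half a turn. Home, its origin is 77 mm above the pot's.
- cap_bar (a point): Middle of the cap's black upright grip bar, 37 mm above the cap's origin, cap's axes. The bar is 42 mm long along x, in line with the lugs (a red dot on the flange at each end), 12 mm thick along y, and reaches from 23 to 51 mm above the cap's origin.
- cap_lug (a point): Tip of the cap's +x lug, 24 mm out from the cap's axis and 6 mm above the cap's origin.
- tape: Bystander: cream roll of tape lying flat, 80 mm across, 22 mm high; origin under its centre.
- weight: Bystander: steel hand weight, 52 mm across, 30 mm high with an 18 mm diameter knob up to 48 mm; origin under its centre.
- bottle: Bystander: yellow bottle, 64 mm across, 160 mm tall; origin under its centre.
- jar: Bystander: amber jar with a black lid, 66 mm across, 80 mm tall; origin under its centre.
- brush: Bystander: glue brush lying flat, 200 mm long along its x; origin under its middle.
Not all that is in view belongs to the job. Several things have the shape of the cap; the one meant has the colours described above.

How it is judged:
On the way, in this order (a step that is already met when the one before it is completed fails the run):
1. the cap's lugs are pushed down into the collar's slots, onto the spring disc (value of joint pot_disc above 0.003 m and angle between the x axis of cap and the x axis of pot, either way round below 0.35 rad and horizontal distance between cap and pot below 0.005 m), for 0.1 s.
2. the cap is turned a quarter turn clockwise, its lugs under the lip (angle between the x axis of cap and the y axis of pot, either way round below 0.3 rad and horizontal distance between cap and pot below 0.005 m and angle between cap's own z axis and vertical below 0.12 rad and value of joint pot_disc above 0.0035 m), for 0.1 s.
At the end, for the whole second after the job is handed in: The cap is locked a quarter turn from the slots (within 0.3 rad), upright, on the pot's axis within 5 mm, and the gripper is still holding it (over 4 N) and pressing it home: the spring disc is down more than 7 mm (fully home is 11 mm), cap still (angle between the x axis of cap and the y axis of pot, either way round below 0.3 rad and horizontal distance between cap and pot below 0.005 m and angle between cap's own z axis and vertical below 0.12 rad and value of joint pot_disc above 0.007 m and z of cap in the frame of pot below 0.0825 m and contact force between the fingers and cap above 4 N and linear speed of cap below 0.02 m/s and angular speed of cap below 0.15 rad/s); the arm keeps its last pose, push and grip.
It fails at once if the tape, weight, bottle, jar or brush is knocked away or tipped over (distance of any of tape, weight, bottle, jar, brush from where it was at the start of the episode above 0.03 m or angle between any of tape, weight, bottle, jar's own z axis and vertical above 0.5 rad).
It fails at once if the pushed-in cap is forced round anticlockwise (value of joint pot_disc above 0.003 m and horizontal distance between cap and pot below 0.006 m and ((x of cap_lug in the frame of pot above 0.009 m and y of cap_lug in the frame of pot above 0.009 m) or (x of cap_lug in the frame of pot below -0.009 m and y of cap_lug in the frame of pot below -0.009 m))).
It also fails if it takes over 56 s, if anything falls off the work surface, if the arm or the gripper's body presses on something with over 40 N, if the wrist force passes 120 N, or if a joint passes its speed limit or range.

## Working session

There is one attempt and no reset: what is moved stays moved. The work goes in short steps, each a Python script; the robot and the scene stay as the last script left them, time stands still between calls to the robot, and variables do not carry over. Pictures are saved under pics/ and viewed, about 8 in all and at most 12, crops included, and the job is handed in when it is done.

```bash
mkdir -p pics; cat > h.py <<'E'
from bench import *
import numpy as np, cv2
def snap(c,fn=None):
    P=camera_params(c); im=read_camera(c)
    if fn: cv2.imwrite('pics/'+fn,im[:,:,::-1])
    return im,P
def ray(P,px):
    K=np.array(P["K"]);d=np.array(P["dist_coeffs"]);T=np.array(P["camera_from_world"])
    u=cv2.undistortPoints(np.array([[px]],float),K,d)[0,0]
    R=T[:3,:3];return -R.T@T[:3,3],R.T@np.array([u[0],u[1],1])
def onz(P,px,z):
    o,d=ray(P,px);return o+d*(z-o[2])/d[2]
def proj(P,X):
    T=np.array(P["camera_from_world"])
    return cv2.projectPoints(np.array(X,float).reshape(-1,1,3),cv2.Rodrigues(T[:3,:3])[0],T[:3,3],np.array(P["K"]),np.array(P["dist_coeffs"]))[0][:,0]
E
python3 - <<'E'
from h import *
for c in("scene","top"):
    im,P=snap(c,c+'.png')
    T=np.array(P["camera_from_world"]);print(c,(-T[:3,:3].T@T[:3,3]).round(3))
    for n in("pot","cap","pot_mouth","cap_bar","tape","weight","bottle","jar","brush"):
        print(n,[(np.round(d["at"]).tolist(),round(d["confidence"],2)) for d in tip_of(c,n)][:5])
print(read_tcp_rot(),read_time_s(),read_finger_gap())
a=cv2.imread('pics/scene.png');b=cv2.imread('pics/top.png')
E
```

```text
scene [0.947 0.552 0.988]
pot [([275.0, 169.0], 0.87)]
cap [([357.0, 261.0], 0.8), ([394.0, 244.0], 0.58)]
pot_mouth [([272.0, 148.0], 0.9)]
cap_bar [([398.0, 233.0], 0.91), ([355.0, 254.0], 0.68)]
tape [([300.0, 221.0], 0.97)]
weight [([354.0, 177.0], 0.71)]
bottle [([392.0, 344.0], 0.74)]
jar [([256.0, 107.0], 0.6)]
brush [([227.0, 205.0], 0.57)]
top [0.415 0.014 1.143]
pot [([374.0, 198.0], 0.94), ([259.0, 194.0], 0.22)]
cap [([257.0, 239.0], 0.69), ([261.0, 199.0], 0.57)]
pot_mouth [([384.0, 188.0], 0.67), ([372.0, 195.0], 0.62)]
cap_bar [([260.0, 197.0], 0.69), ([255.0, 239.0], 0.58)]
tape [([315.0, 189.0], 0.8)]
weight [([329.0, 253.0], 0.54), ([383.0, 191.0], 0.39)]
bottle [([196.0, 187.0], 0.95)]
jar [([455.0, 216.0], 0.74), ([366.0, 142.0], 0.19)]
brush [([365.0, 143.0], 0.56)]
[ 1.18617760e-01  9.92939992e-01 -4.23485975e-07 -1.09882884e-06] 1.0 0.08522197200891594
```

View pics/top.png

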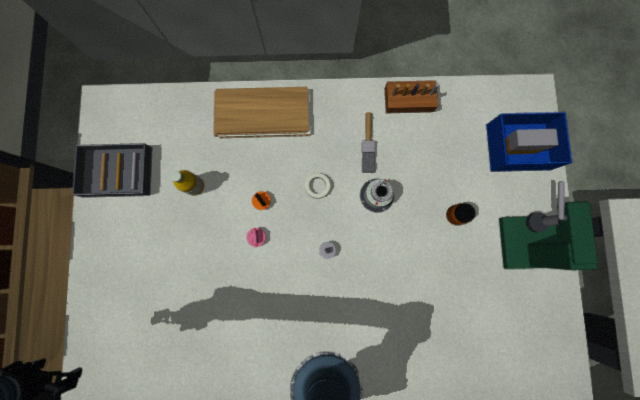

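View pics/scene.png

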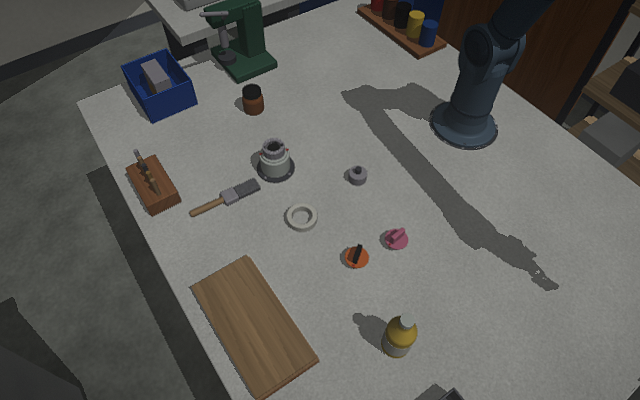

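The top view shows four candidates: the orange cap with black bar at top (261,199) / scene (357,257), a pink look-alike at top (257,238) / scene (397,238), and the grey weight at (329,250). The pot is at top (378,194). I choose the orange one and will move above it and check from close by.

```bash
python3 - <<'E'
from h import *
from scipy.spatial.transform import Rotation as Rt
P=camera_params("top");S=camera_params("scene")
print("cap top",onz(P,(261,200),.037),"scene",onz(S,(356,254),.037))
print("mouth top",onz(P,(381,191),.095),onz(P,(372,195),.095),"scene",onz(S,(272,148),.095))
W=camera_params("wrist");T=np.array(W["camera_from_world"]);R=Rt.from_quat(read_tcp_rot()).as_matrix();p=np.array(read_eef_pos())
print("cam in tool",R.T@(-T[:3,:3].T@T[:3,3]-p)); print("cam axes in tool",(T[:3,:3]@R).round(2))
c=onz(P,(261,200),.037)
q=[1,0,0,0]
q=read_tcp_rot()
# stand so that camera is over cap
off=R@(R.T@(-T[:3,:3].T@T[:3,3]-p));d=T[:3,:3].T@[0,0,1]
z=.30
campos=c.copy();tp=c-off; 
H=(z+off[2]-.037); tp=tp-d*(H/-d[2]); tp[2]=z
print(tp)
move_ptp(tp,q)
im,W=snap("wrist","w1.png")
for n in("cap","cap_bar","cap_lug"): print(n,[(np.round(d["at"]).tolist(),round(d["confidence"],2)) for d in tip_of("wrist",n)][:5])
print(read_time_s(),read_eef_pos())
E
```

```text
cap top [0.56859231 0.18743923 0.037     ] scene [0.57444804 0.18853121 0.037     ]
mouth top [ 0.57782876 -0.17441815  0.095     ] [ 0.56666048 -0.14740172  0.095     ] scene [ 0.58818165 -0.1721715   0.095     ]
cam in tool [ 0.07672238 -0.00056042 -0.15179863]
cam axes in tool [[-0.    1.   -0.  ]
 [-0.95 -0.   -0.3 ]
 [-0.3   0.    0.95]]
[0.51648319 0.20039939 0.3       ]
cap [([320.0, 193.0], 0.94), ([311.0, 127.0], 0.72)]
cap_bar [([312.0, 128.0], 0.94), ([319.0, 202.0], 0.74)]
cap_lug [([317.0, 142.0], 0.77), ([328.0, 205.0], 0.69)]
3.25 [0.51611222 0.20144213 0.29977751]
```

View pics/w1.png

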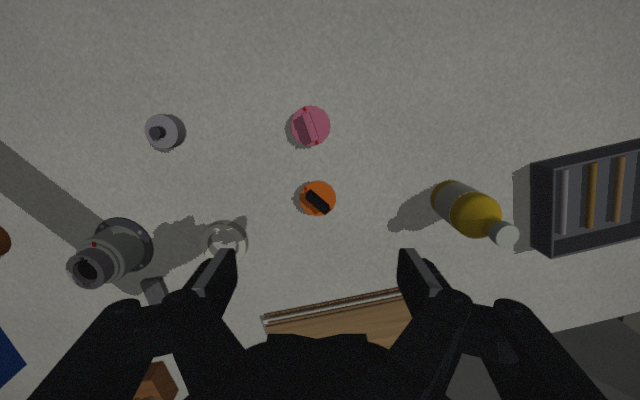

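The wrist picture shows the orange cap with its black bar at (319,198), and the pink look-alike at (310,126). I'll take a lower look and measure the flange centre and the bar direction.

```bash
cat >> h.py <<'E'
from scipy.spatial.transform import Rotation as Rt
def capmeas(im,P,c0,rad=.04):
    hsv=cv2.cvtColor(im,cv2.COLOR_RGB2HSV)
    u0=proj(P,[[c0[0],c0[1],.023]])[0]; r=np.linalg.norm(proj(P,[[c0[0]+rad,c0[1],.023]])[0]-u0)
    m=np.zeros(im.shape[:2],np.uint8);cv2.circle(m,tuple(int(v) for v in u0),int(r),255,-1)
    o=cv2.inRange(hsv,(3,150,80),(18,255,255))&m
    cs=max(cv2.findContours(o,0,1)[0],key=cv2.contourArea)
    hull=cv2.convexHull(cs); 
    pts=np.array([onz(P,p[0],.023)[:2] for p in hull.astype(float)])
    c,rr=cv2.minEnclosingCircle(pts.astype(np.float32))
    hm=np.zeros_like(m);cv2.fillConvexPoly(hm,hull,255);hm=cv2.erode(hm,np.ones((3,3)))
    k=cv2.inRange(hsv,(0,0,0),(180,255,50))&hm
    kc=max(cv2.findContours(k,0,1)[0],key=cv2.contourArea)
    b=np.array([onz(P,p[0],.051)[:2] for p in kc.astype(float)]).astype(np.float32)
    rc=cv2.minAreaRect(b); bp=cv2.boxPoints(rc); e=[bp[1]-bp[0],bp[2]-bp[1]]; l=max(e,key=np.linalg.norm)
    return np.array(c),rr,np.array(rc[0]),rc[1],np.arctan2(l[1],l[0])%np.pi
E
python3 - <<'E'
from h import *
im=cv2.imread('pics/w1.png')[:,:,::-1].copy()
W=camera_params("wrist");print(capmeas(im,W,(.571,.188)))
c=capmeas(im,W,(.571,.188))[0]
q=read_tcp_rot();R=Rt.from_quat(q).as_matrix()
T=np.array(W["camera_from_world"]);off=-T[:3,:3].T@T[:3,3]-np.array(read_eef_pos());d=T[:3,:3].T@[0,0,1]
z=.19;tp=np.array([*c,0])-off-d*((z+off[2]-.037)/-d[2]);tp[2]=z
movel(tp,speed=.2);pause(.2)
im,W=snap("wrist","w2.png");m=capmeas(im,W,c);print(m)
u=proj(W,[[*m[0],.023]])[0].astype(int)
cr=im[max(u[1]-75,0):u[1]+75,u[0]-100:u[0]+100,::-1];cv2.imwrite("pics/c2.png",cv2.resize(cr,None,fx=3,fy=3))
print(read_time_s(),u)
E
```

```text
(array([0.57177925, 0.1884864 ]), 0.029547063633799553, array([0.56844997, 0.18904883]), (0.043090954422950745, 0.016288839280605316), np.float32(0.60485685))
(array([0.57145822, 0.18947266]), 0.029486093670129776, array([0.56775826, 0.18973662]), (0.04172404855489731, 0.01613929495215416), np.float32(0.6057449))
4.2333 [316 193]
```

View pics/c2.png

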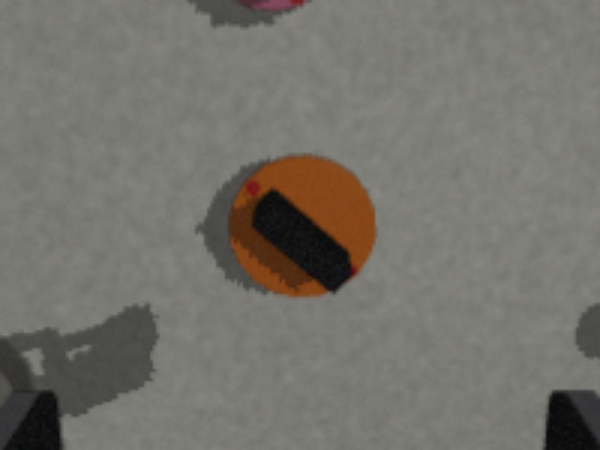

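The crop confirms the orange cap with black bar and a red dot at each end, with the bar running about 35° from world x. Next I'll measure the pot the same way.

```bash
python3 - <<'E'
from h import *
W=camera_params("wrist")
q=read_tcp_rot()
T=np.array(W["camera_from_world"]);off=-T[:3,:3].T@T[:3,3]-np.array(read_eef_pos());d=T[:3,:3].T@[0,0,1]
c=np.array([.582,-.172,0]);z=.28;tp=c-off-d*((z+off[2]-.09)/-d[2]);tp[2]=z
p=np.array(read_eef_pos());movel([p[0],p[1],.28],speed=.25)
move_ptp(tp,q);pause(.2)
im,W=snap("wrist","w3.png")
for n in("pot","pot_mouth"): print(n,[(np.round(d["at"]).tolist(),round(d["confidence"],2)) for d in tip_of("wrist",n)][:5])
u=proj(W,[[.582,-.172,.095]])[0].astype(int)
hsv=cv2.cvtColor(im,cv2.COLOR_RGB2HSV)
red=cv2.inRange(hsv,(0,130,60),(6,255,255))|cv2.inRange(hsv,(172,130,60),(180,255,255))
n,l,s,ce=cv2.connectedComponentsWithStats(red)
for i in range(1,n):
    if s[i,4]>5 and np.linalg.norm(ce[i]-u)<130: print(s[i],ce[i])
cr=im[max(u[1]-110,0):u[1]+110,u[0]-130:u[0]+130,::-1];cv2.imwrite("pics/c3.png",cv2.resize(cr,None,fx=2.7,fy=2.7,interpolation=cv2.INTER_CUBIC))
T=np.array(W["camera_from_world"]);print(u,read_time_s(),-T[:3,:3].T@T[:3,3],read_eef_pos(),read_tcp_rot(),read_qpos())
E
```

```text
pot [([313.0, 185.0], 0.65)]
pot_mouth [([312.0, 202.0], 0.81)]
[313 167   5   6  22] [314.77272727 169.31818182]
[314 200] 6.4333 [ 0.47726776 -0.14587705  0.43146044] [ 0.55199956 -0.16388574  0.27999625] [0.11763754 0.99305552 0.0010097  0.0010617 ] [-0.40621231  0.22964577  0.72973532  1.74250272 -0.16430726  1.22916554
  1.70052731]
```

View pics/c3.png

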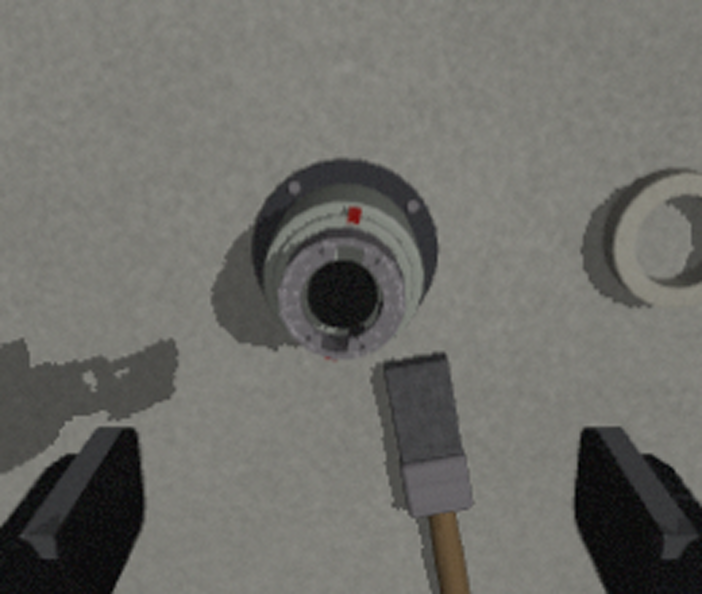

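The pot view shows the mouth at about (311,199), one red dash at (315,169) and the other half hidden at about (307,222). I'll move the camera directly overhead so I can see both dashes.

```bash
python3 - <<'E'
from h import *
W=camera_params("wrist")
print("mouth est",onz(W,(311,198.9),.095))
c=onz(W,(311,198.9),.095)
T=np.array(W["camera_from_world"]);off=-T[:3,:3].T@T[:3,3]-np.array(read_eef_pos())
tp=c-off;tp[2]=.25
movel(tp,speed=.2);pause(.2)
im,W=snap("wrist","w4.png")
for n in("pot","pot_mouth"): print(n,[(np.round(d["at"]).tolist(),round(d["confidence"],2)) for d in tip_of("wrist",n)][:5])
u=proj(W,[c])[0].astype(int)
hsv=cv2.cvtColor(im,cv2.COLOR_RGB2HSV)
red=cv2.inRange(hsv,(0,110,50),(8,255,255))|cv2.inRange(hsv,(170,110,50),(180,255,255))
n,l,s,ce=cv2.connectedComponentsWithStats(red)
for i in range(1,n):
    if s[i,4]>5 and np.linalg.norm(ce[i]-u)<130: print(s[i],ce[i],onz(W,ce[i],.08))
y0=max(u[1]-75,0);cr=im[y0:u[1]+75,u[0]-90:u[0]+90,::-1];cv2.imwrite("pics/c4.png",cv2.resize(cr,None,fx=4,fy=4,interpolation=cv2.INTER_CUBIC))
T=np.array(W["camera_from_world"]);print(u,y0,u[0]-90,read_time_s(),-T[:3,:3].T@T[:3,3])
E
```

```text
mouth est [ 0.57912695 -0.17776235  0.095     ]
pot [([316.0, 115.0], 0.86), ([315.0, 115.0], 0.45)]
pot_mouth [([316.0, 114.0], 0.82)]
[318  77   7   8  43] [320.95348837  80.37209302] [ 0.54854115 -0.1643677   0.08      ]
[309 144   5   7  32] [311.09375 146.71875] [ 0.61533802 -0.19197745  0.08      ]
[315 111] 36 225 7.4917 [ 0.57839263 -0.17768002  0.40253032]
```

View pics/c4.png

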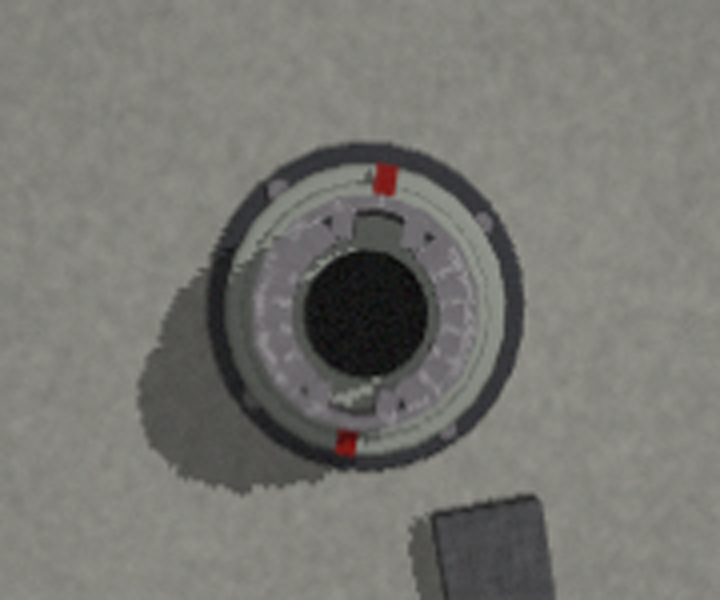

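```bash
cat >> h.py <<'E'
def down(psi): return [np.cos(psi/2),np.sin(psi/2),0,0]
E
python3 - <<'E'
from h import *
W=camera_params("wrist")
for p in((316.4,114.2),): print("mouth",onz(W,p,.095),"foot",onz(W,(316.5,112.7),.004))
c=[.5715,.1895];th=.605;pot=[.581,-.178];ph=-.392
for x in([*c,.2],[*c,.045]): print(inverse_kinematics(x,down(th)))
for a in (ph,ph-1.6): print(inverse_kinematics([*pot,.2],down(a)))
move_gripper(.06,60)
move_ptp([*c,.17],down(th))
print(read_qpos(),read_time_s())
movel([*c,.09],speed=.15)
movel([*c,.046],speed=.05)
print(read_ft_force())
im,_=snap("wrist","w5.png")
move_gripper(0,60);pause(.3)
print(read_finger_gap(),read_ft_force(),read_eef_pos())
movel([*c,.18],speed=.12);pause(.2)
print(read_finger_gap(),read_ft_force())
print(inverse_kinematics([*pot,.2],down(ph)),inverse_kinematics([*pot,.13],down(ph-1.6)))
im,_=snap("wrist","w6.png");print(read_time_s())
E
```

```text
mouth [ 0.58187033 -0.17735362  0.095     ] foot [ 0.58089307 -0.17670875  0.004     ]
[-1.23613929  0.53975145  1.12651599  1.77615699 -0.52846571  1.16888612
 -0.91320223]
[-1.12817269  0.75220319  0.9849214   1.8720394  -0.77161957  0.95522253
 -0.749028  ]
[-0.70697393  0.76023348  1.3770013   1.76529263 -0.7786622   1.29712755
 -1.10286623]
[ 0.54892646  0.35352507 -0.39056574  1.7085344   0.14779329  1.1085996
  2.83442389]
[-1.21755657  0.57937597  1.10654893  1.80231744 -0.5732425   1.12523164
 -0.88125722] 10.15
[-0.41521107  0.30663171 -0.60539767]
7.204348412357936e-05 [-0.01237312  0.24500198  0.17147001] [0.57150196 0.18953484 0.04599925]
-1.1075935322519068e-06 [-0.86230802 -0.12274604 -0.1063864 ]
[-0.64794179  0.60803521  1.20485179  1.76363863 -0.60806181  1.20475204
 -1.23258822] [-0.70003986  0.99929997  1.44536713  1.82194077 -1.0329511   1.33220041
 -2.54383563]
14.3333
```

View pics/w6.png

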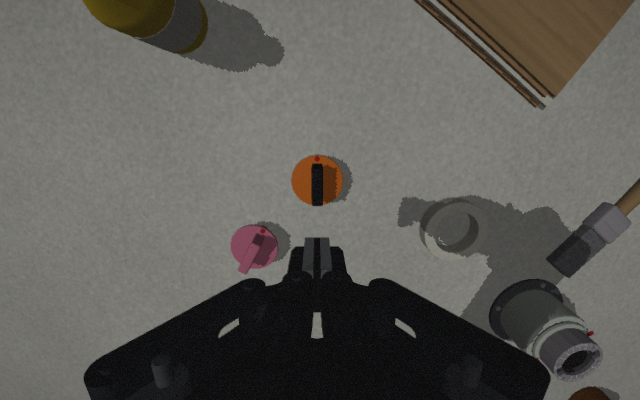

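The gripper closed on nothing. The cap is still standing, at (317,181) in this view, ahead of the fingers. I'll re-measure it and compare with my earlier estimate.

```bash
python3 - <<'E'
from h import *
im,W=snap("wrist")
print(read_eef_pos(),Rt.from_quat(read_tcp_rot()).as_matrix().round(3).tolist())
print(capmeas(im,W,onz(W,(317,181),.023)[:2]))
print("expect px",proj(W,[[.5715,.1895,.023],[*np.array(read_eef_pos())[:2],.16],[*np.array(read_eef_pos())]]))
im2,S=snap("top");print("top",capmeas(im2,S,(.571,.189)));im3,S=snap("scene");print("sc",capmeas(im3,S,(.571,.189)))
E
```

```text
[0.57126157 0.18935274 0.17955068] [[0.823, 0.569, -0.001], [0.569, -0.823, -0.001], [-0.001, 0.0, -1.0]]
(array([0.5725013 , 0.18971869]), 0.029340654611587524, array([0.57527536, 0.19143289]), (0.04185965657234192, 0.010634170845150948), np.float32(0.60427755))
expect px [[316.4769622  181.42755017]
 [316.44397426 230.53877203]
 [316.43851758 243.71675504]]
top (array([0.57103509, 0.190339  ]), 0.029238920658826828, array([0.56798506, 0.18771012]), (0.03976741433143616, 0.008495599031448364), np.float32(0.6269215))
sc (array([0.57339573, 0.18964505]), 0.02909470722079277, array([0.58232105, 0.19700643]), (0.039963945746421814, 0.01132507435977459), np.float32(0.63153094))
```

View pics/w5.png

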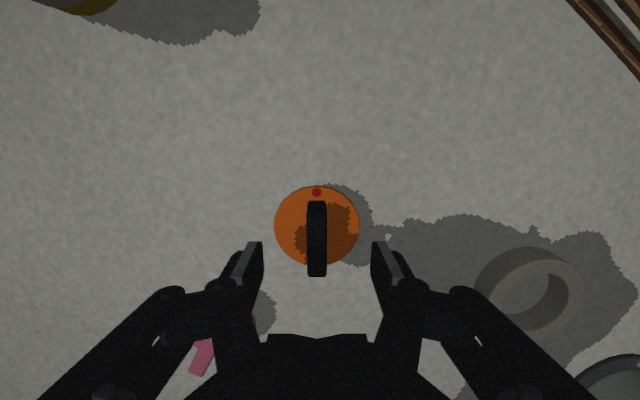

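The position agrees across all cameras, and w5 shows the bar squarely between the jaws. So the pads must have closed above the bar, and the real tips sit higher than the nominal ones. I'll feel downward with a narrow opening until the tips touch the flange, back off a little, and grip.

```bash
python3 - <<'E'
from h import *
c=[.5722,.1898]
move_gripper(.032,60)
movel([*c,.06],speed=.2);movel([*c,.046],speed=.08);pause(.1)
f0=np.array(read_ft_force())[2]
z=.046
while z>.012:
    z-=.003; movel([*c,z],speed=.06)
    f=read_ft_force()[2]-f0
    print(round(z,3),round(f,2),np.round(read_eef_pos()[2],4))
    if abs(f)>2: break
im,_=snap("wrist","w7.png");print(read_time_s(),read_finger_gap())
E
```

```text
0.043 0.51 0.0429
0.04 -0.16 0.0397
0.037 0.25 0.0367
0.034 0.61 0.0338
0.031 -0.05 0.0308
0.028 0.37 0.0277
0.025 0.75 0.0247
0.022 0.55 0.0218
0.019 1.12 0.0187
0.016 -0.09 0.0158
0.013 2.37 0.0132
18.8667 0.03189597757849027
```

View pics/w7.png

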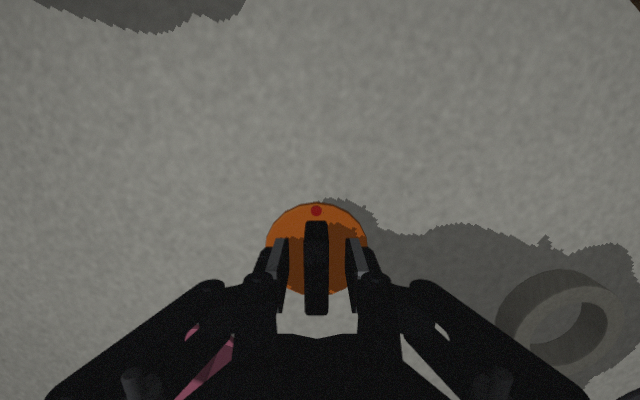

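The pads now flank the bar over the flange (bar rows 220–315, pads from row 238). There was light contact at z=0.013. I'll lift a little and close.

```bash
python3 - <<'E'
from h import *
c=[.5722,.1898]
movel([*c,.0175],speed=.06)
move_gripper(0,60);pause(.2)
print(read_finger_gap(),read_ft_force(),read_eef_pos(),read_time_s())
if read_finger_gap()>.006:
    movel([*c,.06],speed=.1);pause(.1);print(read_finger_gap(),read_ft_force())
    im,_=snap("wrist","w8.png")
    print(read_time_s())
E
```

```text
0.010915684443034132 [-0.21959259 -0.23170923  0.8194841 ] [0.57221487 0.18983054 0.01751558] 19.625
0.010494058735300169 [-0.33880632  1.48004443 -0.972834  ]
20.35
```

```bash
python3 - <<'E'
from h import *
c=[.5722,.1898];pot=[.5817,-.1775];ph=-.392+np.pi
movel([*c,.19],speed=.25)
j=inverse_kinematics([*pot,.16],down(ph));print(j)
move_ptp([*pot,.16],down(ph));pause(.2)
j=np.array(read_qpos());print(j,read_finger_gap(),read_eef_pos(),read_time_s())
im,W=snap("wrist","w9.png")
for n in("cap","cap_bar","cap_lug","pot_mouth"): print(n,[(np.round(d["at"]).tolist(),round(d["confidence"],2)) for d in tip_of("wrist",n)][:3])
print(proj(W,[[*pot,.095],[*pot,.16-.0175+.023],[*pot,.16-.0175+.051]]))
im,W=snap("scene");u=proj(W,[[*pot,.13]])[0].astype(int)
cr=im[u[1]-60:u[1]+60,u[0]-80:u[0]+80,::-1];a=cv2.resize(cr,None,fx=3.5,fy=3.5);b=cv2.imread("pics/w9.png")[100:340,150:490]
b=cv2.resize(b,(600,424));cv2.imwrite("pics/c9.png",cv2.resize(np.hstack([a[:420],b[:420]]),None,fx=.68,fy=.68))
E
```

```text
[-0.31485977  0.43270076  0.68240049  1.78489346 -0.31269439  1.03459389
  1.66323599]
[-0.3156416   0.43282057  0.68214004  1.78480349 -0.31271208  1.03458584
  1.663142  ] 0.010910048453415961 [ 0.58191321 -0.17690351  0.15994179] 23.4
cap [([320.0, 231.0], 0.64)]
cap_bar [([318.0, 260.0], 0.79)]
cap_lug [([319.0, 197.0], 0.9), ([316.0, 182.0], 0.61)]
pot_mouth [([315.0, 209.0], 0.89)]
[[316.36100356 208.67128117]
 [316.36742441 248.72493198]
 [316.37196515 275.51501952]]
```

View pics/c9.png

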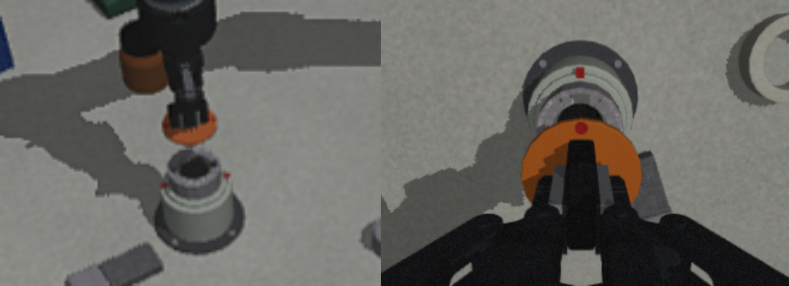

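The cap is held and in line with the slots: red dot at column 581 and dash at 580 in the crop. I'll check the cap's offset along the bar from the flange edge, then insert with force checks.

```bash
python3 - <<'E'
from h import *
im=cv2.imread('pics/w9.png')[:,:,::-1].copy();W=camera_params("wrist")
hsv=cv2.cvtColor(im,cv2.COLOR_RGB2HSV);o=cv2.inRange(hsv,(3,150,80),(18,255,255))
cs=max(cv2.findContours(o,0,1)[0],key=cv2.contourArea)[:,0].astype(float)
p=np.array(read_eef_pos());R=Rt.from_quat(read_tcp_rot()).as_matrix()
w=np.array([onz(W,a,p[2]-.0175+.023) for a in cs]);t=(w-p)@R
t=t[t[:,0]>.005]
from scipy.optimize import least_squares
s=least_squares(lambda v:np.hypot(t[:,0]-v[0],t[:,1]-v[1])-.03,[0,0],loss='soft_l1',f_scale=.001)
print("cap centre in tool xy",s.x,"rms",np.sqrt(np.mean(s.fun**2)),R[:,0])
off=R@[s.x[0],s.x[1],0]; print(off)
pot=np.array([.5817,-.1775]);ph=-.392+np.pi
xy=pot-off[:2] if np.linalg.norm(s.x)<.008 else pot
movel([*xy,.12],down(ph),speed=.1);pause(.2)
f0=np.array(read_ft_force())
for z in (.114,.111,.109,.107,.105,.103,.101,.099,.097):
    movel([*xy,z],speed=.05);pause(.05);f=np.array(read_ft_force())-f0
    print(z,f.round(1),np.round(read_eef_pos(),4),np.round(read_ft_torque(),2))
    if np.linalg.norm(f)>18: break
print(read_finger_gap(),read_time_s())
snap("wrist","w10.png");snap("scene","s10.png")
E
```

```text
cap centre in tool xy [-0.00161045 -0.00039444] rms 0.008103319606012736 [-9.24172874e-01  3.81974463e-01 -8.66658639e-05]
[ 1.33766680e-03 -9.79684472e-04  1.17741641e-07]
0.114 [-0.1  1.4  0.1] [ 0.5802 -0.1764  0.1138] [ 0.04 -0.02 -0.  ]
0.111 [-0.4  0.6 -0.1] [ 0.5802 -0.1765  0.1108] [-0.01  0.02 -0.02]
0.109 [-1.5  0.8 -0.5] [ 0.5803 -0.1765  0.1089] [-0.01 -0.02  0.02]
0.107 [-0.1  1.   1.2] [ 0.5803 -0.1765  0.1069] [-0.01  0.01 -0.02]
0.105 [-0.9  1.4  2.7] [ 0.5809 -0.1767  0.1055] [ 0.02 -0.06 -0.02]
0.103 [-1.4  1.1  4.7] [ 0.5809 -0.1767  0.1035] [-0.05  0.05  0.03]
0.101 [-0.9  1.4  7.3] [ 0.5808 -0.1767  0.1015] [-0.04  0.13 -0.02]
0.099 [-1.   0.7  7.3] [ 0.5809 -0.1767  0.0998] [ 0.1   0.21 -0.02]
0.097 [-2.   1.2  8.5] [ 0.5809 -0.1767  0.098 ] [ 0.07  0.37 -0.  ]
0.010724440766466925 27.1667
```

The force profile matches the spring: 3 N at z≈0.1055, then 0.8 N/mm. So the lugs went through and the disc is about 7.5 mm down. Now I'll turn it clockwise in steps while holding the press, keeping the measured offset on the axis.

```bash
python3 - <<'E'
from h import *
pot=np.array([.5820,-.1775]);ph=-.392+np.pi;o=np.array([-.0016,-.0004])
def tgt(d,z):
    q=down(ph-d);R=Rt.from_quat(q).as_matrix();return [*(pot-(R@[*o,0])[:2]),z],q
movel(*tgt(0,.0955),speed=.05)
t0=read_time_s()
for d in np.arange(.15,1.66,.15).tolist()+[1.60]:
    d=min(d,1.6)
    p,q=tgt(d,.0955); movel(p,q,speed=.03)
    T=read_ft_torque();R=Rt.from_quat(read_tcp_rot()).as_matrix()
    psi=np.arctan2(R[1,0],R[0,0])
    print(round(d,2),"act",round((ph-psi+3.1416)%6.2832-3.1416,3),np.round(read_ft_force(),1),np.round(T,2),np.round(read_eef_pos(),4),round(read_time_s()-t0,2))
    if abs(T[2])>1.5 or read_time_s()>48: break
print(read_finger_gap(),read_qpos()[6],read_time_s())
E
```

```text
0.15 act 0.151 [-0.5  0.1  8.9] [ 0.08  0.29 -0.04] [ 0.5818 -0.1769  0.097 ] 0.3
0.3 act 0.301 [-0.4  0.8  9.8] [-0.01  0.16 -0.1 ] [ 0.5824 -0.177   0.0971] 0.6
0.45 act 0.451 [-0.5  0.4  8.8] [-0.07  0.13 -0.07] [ 0.5828 -0.1771  0.0972] 0.9
0.6 act 0.601 [-0.  -0.9  9.4] [-0.07  0.14 -0.04] [ 0.583  -0.1771  0.0972] 1.2
0.75 act 0.751 [-0.3  0.1  8.8] [-0.07  0.12 -0.03] [ 0.5832 -0.1772  0.0972] 1.5
0.9 act 0.901 [-0.2 -0.3  8.4] [-0.12  0.08 -0.07] [ 0.5834 -0.1773  0.0972] 1.8
1.05 act 1.051 [ 0.5 -1.   9.1] [-0.15  0.17 -0.04] [ 0.5834 -0.1775  0.0971] 2.1
1.2 act 1.201 [-0.5  0.2  8. ] [-0.09  0.15 -0.09] [ 0.5836 -0.1774  0.0971] 2.4
1.35 act 1.351 [-0.8 -1.2  9. ] [-0.04  0.28 -0.09] [ 0.5836 -0.1775  0.097 ] 2.7
1.5 act 1.501 [-1.3  0.6  8. ] [-0.05  0.21 -0.04] [ 0.5837 -0.1776  0.097 ] 3.0
1.6 act 1.601 [-2.5  0.7 10.2] [ 0.19  0.63 -0.01] [ 0.5826 -0.1769  0.0966] 3.25
1.6 act 1.601 [-2.8  0.5  9.5] [ 0.15  0.63 -0.04] [ 0.5826 -0.1769  0.0966] 3.5
0.010790311448603129 0.33165097244798347 31.0167
```

The turn met little resistance. Now I'll press home and check by picture.

```bash
python3 - <<'E'
from h import *
p0=np.array(read_eef_pos());q=down(-.392+np.pi-1.58)
xy=[.5828,-.1770]
for z in (.094,.0925,.091,.0895,.088):
    movel([*xy,z],q,speed=.03);pause(.1);f=read_ft_force();print(z,np.round(f,1),np.round(read_eef_pos(),4),np.round(read_ft_torque(),2))
    if f[2]>17: break
pause(.4);print(read_ft_force(),read_eef_pos(),read_finger_gap(),read_time_s())
im,W=snap("wrist","w11.png");im2,S=snap("scene");u=proj(S,[[*xy,.11]])[0].astype(int)
a=cv2.resize(im2[u[1]-55:u[1]+55,u[0]-55:u[0]+55,::-1],(400,400),interpolation=cv2.INTER_CUBIC)
b=cv2.resize(im[120:320,220:420,::-1],(400,400),interpolation=cv2.INTER_CUBIC);cv2.imwrite("pics/c11.png",np.hstack([a,b]))
E
```

```text
0.094 [-1.6  0.7  9.8] [ 0.5828 -0.1771  0.0952] [0.41 0.63 0.01]
0.0925 [-3.8  1.8 14.7] [ 0.5828 -0.1771  0.0945] [0.45 0.89 0.01]
0.091 [-6.2  4.  22.4] [ 0.5828 -0.1771  0.0944] [ 0.8   1.57 -0.07]
[-6.82022889  4.48608115 21.99139528] [ 0.58280814 -0.1770688   0.09442934] 0.011007594991625678 32.4667
```

View pics/c11.png

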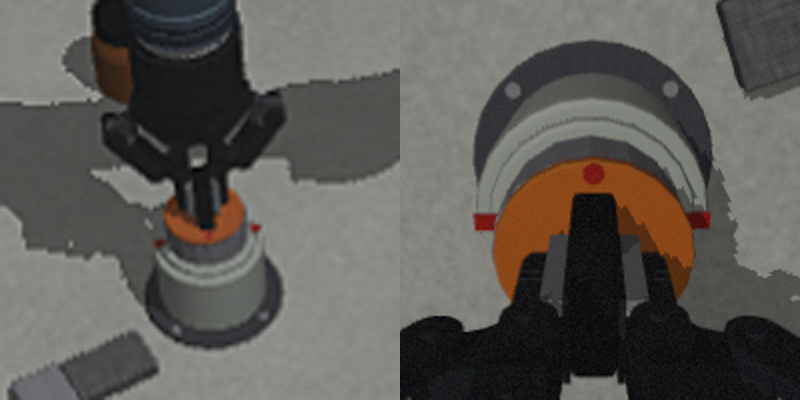

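The flange sits on the collar, the red dot is square to the two red dashes, and the hard stop came at z=0.0944 (predicted 0.0945) with 22 N. I'm handing in.

```bash
python3 -c "
from bench import *
print(read_joint_vel(),read_finger_gap(),read_ft_force(),read_time_s());sign_off()"
```

```text
[-1.20104748e-03  1.59217888e-04 -9.35433459e-04  2.44162459e-04
 -7.27890052e-05  6.24535255e-05  2.32846732e-04] 0.01098138567504495 [-7.16656695  3.6963949  22.74690974] 32.5667
the job is handed in; nothing more can be done
```

I shut the glue pot and handed the job in at 32.6 s with the cap still gripped and pressed home. The hand-in gave no verdict.

- **What I did:** I gripped the orange cap by its black bar and pushed its lugs through the slots onto the spring. I then turned it 1.6 rad clockwise, eased back to 1.58 rad, and pressed it fully home.
- **Last checks:** The flange met the collar at TCP z = 0.0944 m, against 0.0945 m predicted. The press was about 22 N and the finger opening 11 mm, with the arm still. The final picture shows the cap's red dot square to the pot's two red dashes and the flange down on the collar.
- **What failed or disagreed:**
  - The first grasp, at the height the given tip length suggested, closed on nothing above the bar. I had to grip about 28 mm lower, and I did not find out why.
  - The fit of the cap's offset in the grip was loose (8 mm rms, offset about 1.6 mm), but the cap went in cleanly.
  - I felt no clear hard stop at the end of the turn, so the quarter turn is confirmed by angle and picture only.
- **Bystanders:** I felt no contact with them, but I did not re-measure them at the end.

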